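Hang the switched-on work lantern on its keeper hook

ROBOT

A 7-joint arm with a two-finger parallel gripper is mounted at the origin on the work surface. World frame = base frame: x ahead of the robot, y to its left, z up, the work surface at z = 0. Lengths are in mm, angles in rad, forces in N, time in s.
With the tool pointing down it reaches from about 400 to 875 mm from the base axis. Payload 19.3 kg.
Tool frame: the origin (TCP) lies at the very end of the fingers, on their centre line; the grasp point (between the pads) lies 19 mm behind it (grip_point_offset is the z of the grasp point in the tool frame, in mm); z points along the fingers, y is the line along which they close (so a half turn about z gives the same grasp; the last joint's range is limited). The gripper opens to 85 mm and grips with 20 to 120 N. Pads are 22 mm wide; open, the fingers measure 114 mm over their backs; the gripper's body (76 mm by 85 mm) begins 54 mm behind the grasp point. The pads swing forward as they close: fully open they stand 13 mm farther back than shut.
Start: joints at [1.223, 0.521, -0.036, 1.599, 0.021, 1.021, -0.113], TCP at [171.372, -601.038, 231.291] pointing down, gripper open.
Joint ranges: [-2.91, 2.91], [-0.3, 2.13], [-1.5, 1.42], [0.17, 2.43], [-1.26, 4.41], [0.16, 1.93], [-2.52, 2.52]. Speed limits (rad/s): [1.89, 1.89, 2.39, 2.39, 3.01, 3.01, 3.01].

INTERFACE

Orientations are given as a 3x3 rotation matrix whose columns are the frame's x, y, z axes.
In Python, from workcell import movep, movel, goto_joints, open_gripper, clamp, wait, inverse_kinematics, read_state, camera, PlanningError, finish_job, grip_point_offset gives the robot as it stands. Calls block until the motion is done:
- movep(position, orientation): joint-space move of the TCP to a pose.
- movel(position, frame=None, max_speed=150, guard=None): straight line of the TCP; frame=None keeps the orientation; max_speed is the mean speed in mm/s. With guard (N) it stops when the force on the tool has changed by that much, and returns True; else False.
- goto_joints(angles): joint-space move.
- open_gripper() and clamp(): open the fingers fully, or close them until they stop; the grip force is fixed at half the most.
- wait(seconds).
- inverse_kinematics(position, orientation): joint angles nearest the present ones, or None.
- read_state(): the state.
- camera(name): name is "scene" or "top" or "wrist"; returns a dict with "image" (420x560x3 uint8, blue, green, red), "range_z" (420x560 float32, mm along the optical axis (not along the pixel's ray), 0 where there is no reading), "fx", "fy", "cx", "cy" (pixels), "cam_to_world" (4x4, takes a point from camera to world coordinates). Camera axes: x right, y up, looking along -z (the intrinsics and any distortion apply to the point x, -y, -z); pixel columns grow to the right and rows downward; lengths in mm; the calibration is good to about 2 mm. A picture is of the moment at which its call begins.
A pose or a line that the arm cannot do raises PlanningError and nothing moves.
- finish_job(): hands the job in; it is judged then, once.
The state is a dict: "time": time; "qpos": joint angles; "qvel": joint speeds; "joint_efforts": joint torques, N m; "eef_pos": TCP position; "tool_rot": TCP orientation; "ft_force": force on the tool from outside, world axes, zero at the start; "torque": the same for the moment, N m; "finger_gap": finger opening in mm; "gripper_force": force on a finger pad.
Only numpy, scipy, OpenCV 4.12 (cv2) and the standard library are available. Lean on these libraries where they do the work, as an engineer would, in place of code of your own. Each camera call takes 0.05 s, during which the arm holds its last target. There are 200 camera calls.

TASK

Light the prep table: with the battery lantern still standing on the table, slide the small flush switch on its top fully forward (towards the lens) to turn it on. Then hang the lantern by its eye on the peg of the hook stand, pushing the eye in under the gravity flap until the flap has dropped shut behind it, and let it hang there freely. Leave the other things on the table where they are.

Things in the scene. Friction and masses are not known exactly. Their poses are not given: they have to be found in the camera images.
- lantern: Grey box-shaped battery lantern, loose, about 0.5 kg, upright. Origin: on its underside, straight below the eye; x forward to the lens, y left, z up. Case x -80 to +60 mm, y -32 to +32 (foot +-34), flat top at z 98; round black lens rim, 72 mm across, to x +72; black D-shaped handle behind, to x -130. It balances nearly under the eye and hangs within about 0.1 rad of level.
- lantern_eye (a point): Underside of the top of the steel eye (the point that rests on a peg), at lantern (0, 0, 126.5) mm. The eye is an arch of 7 mm round bar fixed on the case top in the lantern's x-z plane, so a peg passes through it along the lantern's y. Opening 27 mm wide (x) and 28 mm high, from the case top z 98; outer top z 133.
- lantern_grip (a point): Middle of the top bar of the lantern's handle, at lantern (-105, 0, 86) mm. The bar runs along the lantern's x from x -80 to -130, 18 mm wide in y and 18 mm high (z 77 to 95), free on both sides and above: grasp it from above, fingers closing along the lantern's y.
- switch_slot (a point): Centre of the mouth of the switch slot in the lantern's top, at lantern (-49, 0, 98) mm, between handle and eye. Slot 50 mm long (x -74 to -24), 30 mm wide (y -15 to +15), 8 mm deep.
- switch_nub (a point): Centre of the top of the switch nub, a white ribbed block 10 mm long (x), 24 mm wide (y), flush with the case top and filling the slot's depth; moves with joint switch. At switch 0 its centre is at lantern x -43, with 26 mm of open slot behind it (handle side) for a fingertip, which pushes it to the lantern's +x.
- switch (a joint): Travel of the slide switch along the lantern's +x (towards the lens), m: starts off, 0 to 0.004; 0.014 = fully on, at its stop. About 1 N of friction; it stays where left. The lantern itself slides on the table at roughly 3 to 5 N.
- hook: Fixed steel hook stand. Origin at the foot of the post, z up. Base plate 150 x 150 x 10 mm, square post 24 mm wide, 260 mm high. A straight level round peg, 10 mm thick, leaves the post along the stand's -y, axis at z 195 mm, free end at y -138. Two 8 mm bars at x +-20, z 243 above the peg carry the flap. Its yaw varies.
- peg_tip (a point): Centre of the peg's free end, at hook (0, -138, 195) mm. The eye goes on here, moving in the stand's +y, with the lantern's x along the stand's x (lens to the stand's +x, handle to its -x).
- peg_seat (a point): Point on the top line of the peg behind the flap where the eye can rest: hook (0, -62, 200) mm. With the eye here the lantern's side is 18 mm off the post.
- flap_hinge (a point): Hinge of the gravity flap, at hook (0, -108, 240) mm, axis along the stand's x. The flap is an aluminium plate 28 mm wide, 4 mm thick, 30 g; shut, it hangs down to z 202, 2 mm over the peg, and bars the peg 30 mm in from the tip.
- flap (a joint): Angle of the gravity flap, rad: 0 = hanging straight down, shut; grows to 1.35 as its lower edge swings inwards (stand's +y) and up; it cannot swing outwards. An eye pushed in along the peg lifts it (under 1 N). With the eye held 8 mm above its resting height, it drops behind the eye once the eye is about 35 mm past the flap (hook y -73).
- glove_box: Cardboard carton 100 x 200 x 55 mm; bystander.
- foil_pack: Small round foil-covered tub, 60 mm across, 50 mm high; bystander.
- salt_jar: Low clear jar with steel cap, 60 mm across, 55 mm high; bystander.
- squeeze_bottle: Clear bottle, 56 mm across, 170 mm high; bystander.
- mug: White mug 76 mm across, 90 mm high; bystander.
- spatula: Spatula 260 mm long, lying; bystander.
- portion_bowl: Small steel bowl 120 mm across, 50 mm high; bystander.
There are look-alikes about, which are no part of the job. Several things have the shape of the lantern; the one meant has the colours described above.

How it is judged:
By the outcome, as a careful person would: the job done as asked, in the order asked, and still so for the second after the job is handed in, with the robot touching nothing.
It also fails if it takes over 61 s, if anything falls off the work surface, if the arm or the gripper's body presses on something with over 40 N, if the wrist force passes 120 N, or if a joint passes its speed limit or range.

## Working session

There is one attempt and no reset: what is moved stays moved. The work goes in short steps, each a Python script; the robot and the scene stay as the last script left them, time stands still between calls to the robot, and variables do not carry over. Pictures are saved under pics/ and viewed, at most 10 in all, crops included, and the job is handed in when it is done.

```bash
ls; mkdir -p pics; python3 - <<'E'
from workcell import *
import cv2,numpy as np,pickle
for n in("scene","top"):
    c=camera(n);cv2.imwrite(f"pics/{n}0.png",c["image"]);pickle.dump(c,open(f"{n}0.pkl","wb"))
    print(n,c["fx"],c["fy"],c["cx"],c["cy"],np.round(c["cam_to_world"],3).tolist(),[k for k in c],(c["range_z"]>0).mean())
s=read_state();print(s["time"],s["eef_pos"],np.round(s["tool_rot"],3),grip_point_offset)
E
```

```text
pics
scene 412.837970606657 412.837970606657 282.6470559638836 217.66763163352994 [[0.313, -0.633, 0.708, 1359.715], [0.95, 0.222, -0.222, -257.784], [-0.017, 0.741, 0.671, 948.45], [0.0, 0.0, 0.0, 1.0]] ['image', 'range_z', 'fx', 'fy', 'cx', 'cy', 'cam_to_world'] 0.9960969387755102
top 512.3572769811498 512.3572769811498 273.2192429189694 203.38073816165598 [[-0.028, 0.986, -0.166, 281.853], [-1.0, -0.028, -0.003, -13.007], [-0.007, 0.166, 0.986, 1798.776], [0.0, 0.0, 0.0, 1.0]] ['image', 'range_z', 'fx', 'fy', 'cx', 'cy', 'cam_to_world'] 0.995922619047619
0.1 [ 171.27690602 -600.7571355   230.75851616] [[ 0.962  0.274 -0.   ]
 [ 0.274 -0.962  0.001]
 [-0.    -0.001 -1.   ]] -18.700000000000003
```

View pics/scene0.png

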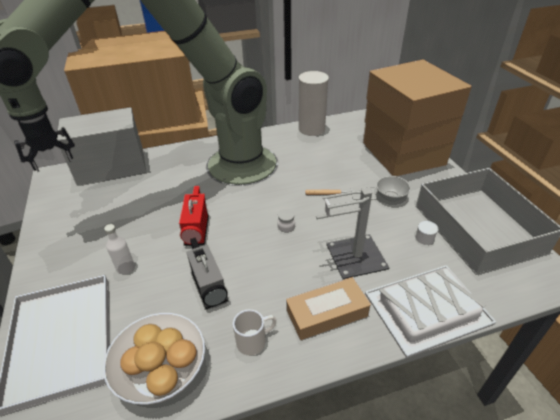

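View pics/top0.png

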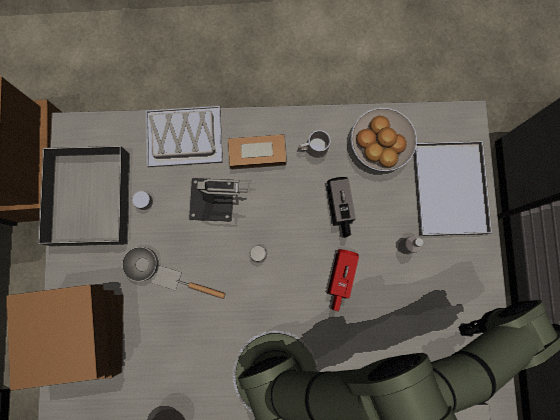

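The candidates for the lantern are the grey/black one at top (341,205) / scene (206,277) and a red one at top (344,278) / scene (195,218). I choose the grey one, with its lens at top (335,182) pointing away from the robot. The hook stand is at top (213,198), with its peg pointing right (-y). Next I'll measure and check the choice in a close crop.

```bash
cat > h.py <<'E'
import numpy as np,cv2,pickle
def cloud(c):
    r=c["range_z"].astype(float);v,u=np.mgrid[:r.shape[0],:r.shape[1]]
    p=np.stack([(u-c["cx"])/c["fx"]*r,-(v-c["cy"])/c["fy"]*r,-r],-1)
    T=c["cam_to_world"];return p@T[:3,:3].T+T[:3,3]
def ray(c,uv):
    T=c["cam_to_world"];d=T[:3,:3]@np.array([(uv[0]-c["cx"])/c["fx"],-(uv[1]-c["cy"])/c["fy"],-1]);return T[:3,3],d
def onplane(c,uv,z):
    o,d=ray(c,uv);return o+d*(z-o[2])/d[2]
def proj(c,p):
    T=c["cam_to_world"];q=T[:3,:3].T@(np.array(p,float)-T[:3,3]);return np.array([c["cx"]-c["fx"]*q[0]/q[2],c["cy"]+c["fy"]*q[1]/q[2]])
E
python3 - <<'E'
from h import *
t=pickle.load(open("top0.pkl","rb"));s=pickle.load(open("scene0.pkl","rb"))
for n,c,(lb,hb) in(("top",t,((315,165,375,245),(180,165,260,230))),("scene",s,((180,225,240,315),(310,180,400,285)))):
    P=cloud(c)
    for nm,b in(("lan",lb),("hook",hb)):
        q=P[b[1]:b[3],b[0]:b[2]].reshape(-1,3);q=q[(q[:,0]>200)]
        for lo,hi in((85,105),(105,140)) if nm=="lan" else((6,16),(185,208),(235,252),(252,270)):
            k=q[(q[:,2]>lo)&(q[:,2]<hi)]
            if len(k)>3:
                r=cv2.minAreaRect(k[:,:2].astype(np.float32));print(n,nm,lo,hi,len(k),np.round(k.mean(0),1),"rect",np.round(r[0],1),np.round(r[1],1),round(r[2],1))
f=lambda c,b,s:cv2.resize(c["image"][b[1]:b[3],b[0]:b[2]],None,fx=s,fy=s,interpolation=cv2.INTER_CUBIC)
im=np.zeros((600,800,3),np.uint8)
for (y,x),a in zip(((0,0),(0,400),(300,0),(300,400)),(f(t,(305,165,385,225),5),f(t,(180,165,260,225),5),f(s,(160,240,240,300),5),f(s,(310,185,410,260),4))):im[y:y+300,x:x+400]=a
cv2.imwrite("pics/crop1.png",im)
E
```

```text
top lan 85 105 826 [ 565.2 -242.5   95.2] rect [ 554.6 -244.8] [201.6  66.8] 7.8
top lan 105 140 44 [ 576.5 -240.9  118.5] rect [ 571.7 -242.8] [124.7  63. ] 4.8
top hook 6 16 1071 [596.  202.2  10. ] rect [612.4 181. ] [280.1 231.2] 88.1
top hook 185 208 121 [599.8 142.8 197.8] rect [602.2 149.6] [145.6  19.1] 89.8
top hook 235 252 218 [600.3 151.1 244.7] rect [601.1 159.3] [124.9  47.6] 85.9
top hook 252 270 64 [602.8 206.3 258. ] rect [600.8 163.2] [119.6  38.2] 78.6
scene lan 85 105 1152 [ 569.9 -241.8   97.8] rect [ 569.6 -239.6] [382.1  69.1] 6.0
scene lan 105 140 47 [ 591.9 -239.3  126.1] rect [ 585.7 -239.6] [37.   7.1] 7.1
scene hook 6 16 2008 [574.6 230.5  11.5] rect [484.8 277.8] [320.1 502.8] 68.8
scene hook 185 208 219 [606.1 159.4 199.1] rect [598.6 149.9] [149.2  28.1] 83.0
scene hook 235 252 308 [604.6 156.2 246.9] rect [603.4 161. ] [126.6  50.6] 85.8
scene hook 252 270 80 [608.3 210.  260.3] rect [602.7 193.1] [62.  26.4] 80.4
```

View pics/crop1.png

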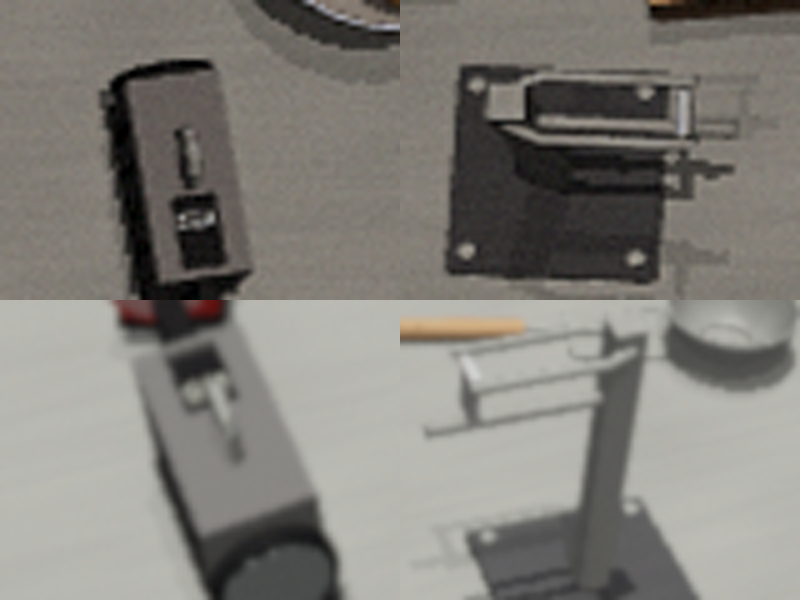

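The crop confirms the choice: a grey case with the eye at crop (188,157), i.e. top (343,196), and a black slot with the white nub at crop (195,220), i.e. top (344,209). The peg tip is at top (247,191) / scene (317,218). Next I'll compute the hook pose from both cameras and move the wrist camera over the lantern.

```bash
cat >> h.py <<'E'
def tri(c1,a,c2,b):
    o1,d1=ray(c1,a);o2,d2=ray(c2,b);d1=d1/np.linalg.norm(d1);d2=d2/np.linalg.norm(d2)
    s=np.linalg.lstsq(np.stack([d1,-d2],1),o2-o1,rcond=None)[0];p,q=o1+s[0]*d1,o2+s[1]*d2
    return (p+q)/2,np.linalg.norm(p-q)
E
python3 - <<'E'
from h import *
from workcell import *
t=pickle.load(open("top0.pkl","rb"));s=pickle.load(open("scene0.pkl","rb"))
print("tip",tri(t,(247.2,190.6),s,(317,218)))
print("lan eye top",tri(t,(342.6,194.5),s,(204,280)))
for uv in((192,178.2),(189.4,219.4),(231.4,221)):print("plate",np.round(onplane(t,uv,10),1))
for n,c,b in(("top",t,(180,165,260,230)),("scene",s,(310,180,400,285))):
    q=cloud(c)[b[1]:b[3],b[0]:b[2]].reshape(-1,3)
    k=q[(q[:,2]>254)&(q[:,2]<268)&(q[:,1]>185)&(q[:,1]<235)&(abs(q[:,0]-605)<30)];print(n,"post",len(k),k.mean(0),k.min(0),k.max(0))
    k=q[(q[:,2]>190)&(q[:,2]<205)&(abs(q[:,0]-602)<14)&(q[:,1]<180)&(q[:,1]>65)]
    print(n,"peg",len(k),k.mean(0),k.min(0),k.max(0),np.polyfit(k[:,1],k[:,0],1))
yaw=np.radians(7);X=np.array([np.cos(yaw),np.sin(yaw),0]);L=np.array([590,-240,0])
best=None
for sg in(1,-1):
    y=X*sg;z=np.array([0,0,-1.]);R=np.stack([np.cross(y,z),y,z],1)
    p=L-60*X+[0,0,330];j=inverse_kinematics(p,R);print(sg,None if j is None else np.round(j,2))
    if j is not None and (best is None or abs(j[6])<abs(best[2][6])):best=(p,R,j)
movep(best[0],best[1]);clamp()
c=camera("wrist");pickle.dump(c,open("w1.pkl","wb"));cv2.imwrite("pics/w1.png",c["image"])
T=c["cam_to_world"];st=read_state();print(st["time"],st["eef_pos"],np.round(best[1],3).tolist());print("cam in tool",np.round(best[1].T@(T[:3,3]-st["eef_pos"]),1),np.round(best[1].T@T[:3,:3],2).tolist(),c["fx"])
E
```

```text
tip (array([595.95114942,  75.8280268 , 194.63526249]), np.float64(5.808189023234363))
lan eye top (array([ 597.32102341, -248.80987784,   63.42447889]), np.float64(1.8215753855879604))
plate [681.9 279.4  10. ]
plate [533.6 288.8  10. ]
plate [523.6 140.7  10. ]
top post 50 [603.600185   211.55775186 259.39984176] [591.94205269 199.34807742 254.88249863] [616.82366962 223.99005649 265.80032983]
top peg 90 [599.10846807 128.77451856 197.20105922] [592.3717609   76.83040232 190.77904709] [607.7618052  179.21778513 203.91179973] [5.63438249e-02 5.91852819e+02]
scene post 75 [608.36575353 210.86052689 260.74629545] [591.7513631  199.79979202 254.09311459] [618.76859788 223.70756569 265.67589178]
scene peg 125 [601.74550555 128.51765749 199.83583758] [592.61102759  74.73757439 193.61833301] [611.01887906 178.4314245  204.71173973] [6.85186698e-02 5.92939647e+02]
1 [ 0.69  0.4  -0.5   1.56  0.2   1.23  0.28]
-1 [-0.01  0.4   0.49  1.6  -0.2   1.19 -2.5 ]
2.775 [ 530.45955662 -247.30898848  330.00974197] [[-0.122, 0.993, 0.0], [0.993, 0.122, 0.0], [0.0, 0.0, -1.0]]
cam in tool [  83.4    0.5 -142.4] [[-0.0, 0.95, 0.32], [1.0, 0.0, -0.0], [-0.0, 0.32, -0.95]] 298.2136930247857
```

View pics/w1.png

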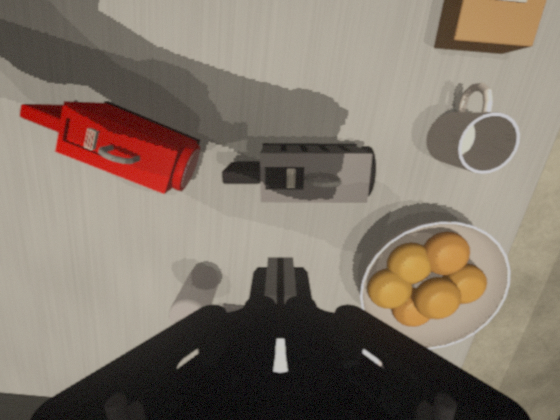

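The wrist view shows the grey lantern with its slot at (285,178), nub (291,178), eye (322,182) and handle (240,172). The red look-alike is at (120,145). The closed fingertips at (280,262) are about 14 mm thick, so they fit in the slot. Next: the lantern pose from this view.

```bash
cat >> h.py <<'E'
def lantern(c,box,show=False):
    x0,y0,x1,y1=box;im=c["image"];P=cloud(c)
    m=np.zeros(P.shape[:2],bool);m[y0:y1,x0:x1]=1
    hsv=cv2.cvtColor(im,cv2.COLOR_BGR2HSV)
    top=m&(P[...,2]>92)&(P[...,2]<104)
    case=top&(hsv[...,2]>60)
    k=P[case];r=cv2.minAreaRect(k[:,:2].astype(np.float32))
    out={"case":(np.round(r[0],1),np.round(r[1],1),round(r[2],2),len(k),round(np.median(k[:,2]),1))}
    e=P[m&(P[...,2]>108)&(P[...,2]<142)];out["eye"]=(len(e),np.round(e.mean(0),1),np.round(e.min(0),1),np.round(e.max(0),1),np.round(cv2.minAreaRect(e[:,:2].astype(np.float32)),1) if 0 else np.polyfit(e[:,0],e[:,1],1))
    b=P[m&(hsv[...,2]<45)&(P[...,2]>80)&(P[...,2]<97)]
    out["dark"]=(len(b),)
    return out,case,hsv
E
python3 - <<'E'
from h import *
c=pickle.load(open("w1.pkl","rb"));t=pickle.load(open("top0.pkl","rb"))
o,case,hsv=lantern(c,(210,130,385,215))
for k in o.items():print(*k)
g=hsv[...,2]
v=g[178,255:312];print("row178",v.tolist())
v=g[155:205,300];print("col",v.tolist())
v=g[160:200,291];print("colnub",v.tolist())
for uv in((291,178),(265.5,178),(303,178),(284,167),(284,190)):
    p=onplane(c,uv,98);print(uv,np.round(p,1),"top px",proj(t,p).round(1))
# eye/nub triangulation wrist-top
print("nub tri",tri(c,(291,178),t,(344,209)))
print(cloud(c)[165:192:4,255:310:6,2].round(0))
cv2.imwrite("pics/w1c.png",cv2.resize(c["image"][135:215,215:385],None,fx=4.5,fy=4.5,interpolation=cv2.INTER_CUBIC))
E
```

```text
case (array([ 549.7, -244.7]), array([189.9,  64.4]), 6.84, 4686, np.float64(97.7))
eye (215, array([ 582.6, -239.9,  127.2]), array([ 563.8, -245.4,  108. ]), array([ 603. , -235. ,  134.5]), array([ 1.26251246e-01, -3.13462367e+02]))
dark (661,)
row178 [44, 39, 41, 36, 48, 67, 78, 82, 77, 70, 58, 39, 41, 39, 29, 38, 43, 36, 36, 39, 39, 35, 38, 36, 35, 35, 36, 38, 40, 34, 39, 63, 88, 95, 105, 104, 108, 108, 99, 92, 74, 45, 34, 30, 39, 35, 37, 38, 47, 56, 64, 67, 66, 69, 69, 72, 72]
col [91, 91, 88, 89, 89, 88, 90, 91, 92, 90, 93, 81, 53, 38, 36, 39, 33, 38, 43, 42, 33, 34, 37, 35, 38, 39, 35, 39, 35, 38, 34, 38, 45, 51, 59, 74, 85, 83, 83, 82, 80, 85, 82, 88, 108, 133, 143, 154, 165, 166]
colnub [88, 91, 91, 93, 89, 87, 79, 61, 88, 114, 121, 122, 122, 124, 117, 110, 110, 109, 108, 110, 108, 110, 108, 107, 109, 109, 113, 105, 70, 62, 77, 83, 81, 85, 83, 87, 104, 130, 138, 141]
(291, 178) [ 545.  -244.9   98. ] top px [343.8 208. ]
(265.5, 178) [ 512.6 -248.8   98. ] top px [345.4 217.5]
(303, 178) [ 560.2 -243.    98. ] top px [343.  203.5]
(284, 167) [ 534.3 -231.9   98. ] top px [340.1 211.2]
(284, 190) [ 538.1 -261.6   98. ] top px [348.9 209.9]
nub tri (array([ 545.99100534, -249.53923847,   72.98737109]), np.float64(1.791641427532315))
[[ 32.  97.  97.  97.  97.  98. 472.  98.  99.  98.]
 [ 82.  97.  91.  91.  91.  90.  97.  91.  91.  97.]
 [472.  97.  90.  91.  90.  90.  98.  91.  94.  97.]
 [ 95.  99.  90.  91.  91.  90.  99.  91.  95. 106.]
 [ 93.  98.  89.  90.  90.  92.  97.  91.  99. 120.]
 [  0.  97.  91.  90.  90.  91.  99.  91.  97.  98.]
 [  1.  98.  94.  96.  95.  94.  95.  93.  98.  97.]]
```

View pics/w1c.png

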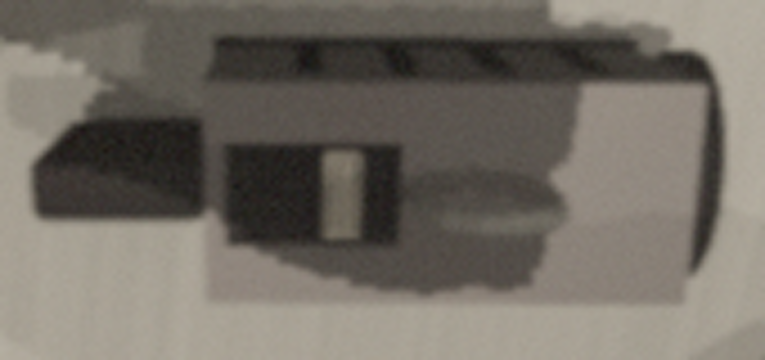

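```bash
cat > lp.py <<'E'
import numpy as np
yaw=np.radians(7);X=np.array([np.cos(yaw),np.sin(yaw),0]);Y=np.array([-X[1],X[0],0]);O=np.array([585.5,-240,0])
L=lambda x,y,z:O+x*X+y*Y+np.array([0,0,z])
lx=lambda p:(np.asarray(p)-O)@X
E
python3 - <<'E'
from h import *;from lp import *
from workcell import *
movel(L(-60,0,118),max_speed=200)
f0=read_state()["ft_force"]
g=movel(L(-60,0,92.5),max_speed=30,guard=3);s=read_state();print("down",g,s["eef_pos"],s["ft_force"]-f0,s["time"])
if s["eef_pos"][2]<95:
    movel(L(-55,0,92.5),max_speed=30);f1=read_state()["ft_force"]
    g=movel(L(-38,0,92.5),max_speed=20,guard=2.5);s=read_state();print("push",g,lx(s["eef_pos"]),s["ft_force"]-f1,s["time"])
c=camera("wrist");cv2.imwrite("pics/w2.png",c["image"])
E
```

```text
down False [ 526.03065012 -247.34817285   92.62168732] [-0.22751544 -0.06473605  0.71201456] 4.9833
push True -41.58238709858056 [ 0.72324719 -0.7180117   0.61200713] 5.9583
```

View pics/w2.png

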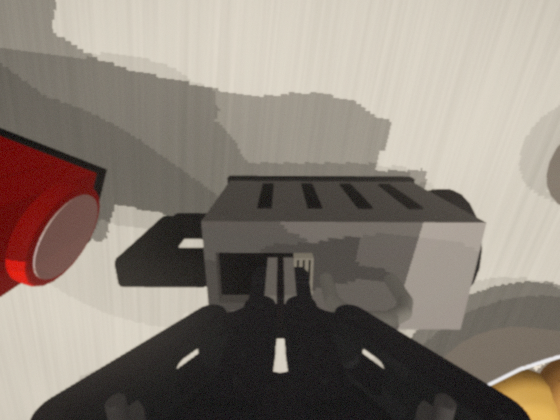

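The finger is in the slot and the white nub at (304,263) sits close to the slot's front end at about (315,262). I'll push on a little harder to reach the stop, then retract and look.

```bash
python3 - <<'E'
from h import *;from lp import *
from workcell import *
p=read_state();f1=p["ft_force"]
g=movel(L(-37.5,0,92.5),max_speed=15,guard=4);s=read_state();a=lx(s["eef_pos"]);print("push",g,a,s["ft_force"]-f1)
wait(.1)
movel(L(a-6,0,92.5),max_speed=60);movel(L(a-6,0,125),max_speed=120);open_gripper()
R=p["tool_rot"];movel(L(-60,0,330),max_speed=250)
c=camera("wrist");pickle.dump(c,open("w3.pkl","wb"));print(read_state()["time"])
o,case,hsv=lantern(c,(210,130,385,215));print(o["case"],o["eye"])
cv2.imwrite("pics/w3c.png",cv2.resize(c["image"][135:215,215:385],None,fx=4.5,fy=4.5,interpolation=cv2.INTER_CUBIC))
E
```

```text
push False -37.62281858873746 [-2.2595291  -0.2317658  -1.78454498]
9.05
(array([ 553. , -244.2]), array([190.1,  64.4]), 6.84, 4595, np.float64(97.7)) (217, array([ 585.9, -239.4,  127. ]), array([ 567.3, -244.9,  108.3]), array([ 607.6, -234.6,  134.6]), array([ 1.24017017e-01, -3.12054702e+02]))
```

View pics/w3c.png

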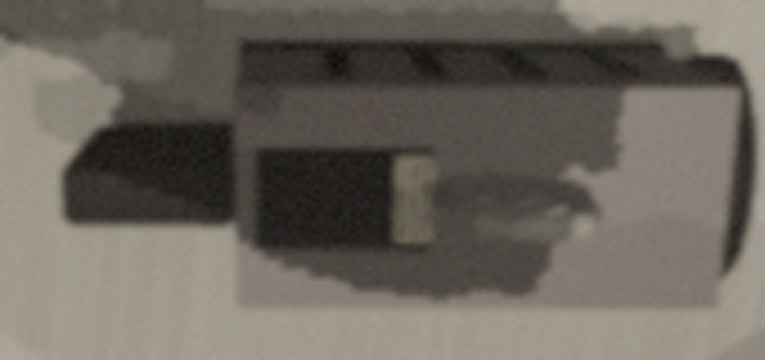

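The switch is fully on: the nub at crop (413,197) is against the slot's front end at (435,197), and the lantern slid about 3 mm. Next I'll check the reach for both wrist choices and grasp the handle.

```bash
sed -i 's/O=np.array(\[585.5,-240,0\])/O=np.array([588.8,-239.5,0])/' lp.py
cat >> lp.py <<'E'
H=np.array([604.5,210.5,0]);hy=-0.065;HX=np.array([np.cos(hy),np.sin(hy),0]);HY=np.array([-HX[1],HX[0],0])
def Rt(X,sg,pitch=0):  # sg=+1: tool y = +Y, tool x = -X ; pitch>0 turns the lantern nose-up
    Y=np.array([-X[1],X[0],0]);z=np.array([0,0,-1.]);y=sg*Y;R=np.stack([np.cross(y,z),y,z],1)
    from scipy.spatial.transform import Rotation as Q
    return Q.from_rotvec(-pitch*Y).as_matrix()@R
GX,GZ=-98,67.5
# TCP when the lantern origin is under hook point y=hyy with eye underside at z ez (lantern level, yaw = hook)
T=lambda hyy,ez:H+hyy*HY+GX*HX+np.array([0,0,ez-126.5+GZ])
E
python3 - <<'E'
from h import *;from lp import *
from workcell import *
for sg in(1,-1):
    print(sg,[None if j is None else np.round(j,2).tolist() for j in(inverse_kinematics(L(GX,0,GZ),Rt(X,sg)),inverse_kinematics(T(-175,230),Rt(HX,sg)),inverse_kinematics(T(-64,208),Rt(HX,sg)))])
sg=1
movep(L(GX,0,160),Rt(X,sg))
f=read_state()["ft_force"];g=movel(L(GX,0,GZ),max_speed=120,guard=8);s=read_state();print(g,s["eef_pos"],s["ft_force"]-f)
if not g:
    clamp();s=read_state();print(s["finger_gap"],s["gripper_force"],s["time"])
    c=camera("wrist");pickle.dump(c,open("w4.pkl","wb"));cv2.imwrite("pics/w4.png",c["image"])
    movel(L(GX,0,GZ+60),max_speed=60);s=read_state();print(s["finger_gap"],s["ft_force"]-f,s["time"])
    c=camera("wrist");pickle.dump(c,open("w5.pkl","wb"));cv2.imwrite("pics/w5.png",c["image"])
E
```

```text
1 [[0.84, 0.72, -0.67, 1.89, 0.64, 0.75, 1.5], [0.4, 0.51, -0.8, 1.96, 0.47, 0.87, 0.85], [0.19, 0.6, -0.83, 1.91, 0.57, 0.89, 0.58]]
-1 [[0.46, 0.64, -0.13, 1.91, 0.14, 0.6, -1.21], [-0.01, 0.41, -0.25, 1.98, 0.14, 0.77, -1.98], [-0.21, 0.48, -0.26, 1.93, 0.18, 0.75, -2.21]]
False [ 491.93174683 -251.50821981   68.10861301] [ 0.62711736  0.90727075 -1.53882848]
17.184357185947995 59.17997360229492 11.85
16.80287806039667 [ 0.37593557  0.60046446 -6.99771235] 13.05
```

```bash
python3 - <<'E'
from h import *;from lp import *
a=cv2.imread("pics/w4.png");b=cv2.imread("pics/w5.png");cv2.imwrite("pics/w45.png",cv2.resize(np.hstack([a,b]),(800,300)))
for n,dz in(("w4",0),("w5",60)):
    c=pickle.load(open(n+".pkl","rb"));P=cloud(c).reshape(-1,3)
    q=P-O;u=q@X;v=q@Y;z=P[:,2]
    for lo,hi in((-20,0),(20,55)):
        m=(u>lo)&(u<hi)&(abs(v)>10)&(abs(v)<28)&(abs(z-98-dz)<25);print(n,lo,hi,m.sum(),np.median(z[m])-dz if m.any() else None)
    m=(u>-80)&(u<62)&(abs(v)<32)&(abs(z-98-dz)<10+dz/3)
    A=np.c_[u[m],v[m],np.ones(m.sum())];k=m.nonzero()[0]
    for _ in range(4):
        s=np.linalg.lstsq(A,z[k],rcond=None)[0];r=z[k]-A@s;ok=abs(r)<3;A=A[ok];k=k[ok]
    print("plane",s.round(4),len(k))
E
```

```text
w4 -20 0 0 None
w4 20 55 0 None
plane [-3.51900e-01  4.30000e-03  6.97428e+01] 1542
w5 -20 0 0 None
w5 20 55 0 None
plane [-3.522000e-01  7.000000e-04  1.285453e+02] 1527
```

View pics/w45.png

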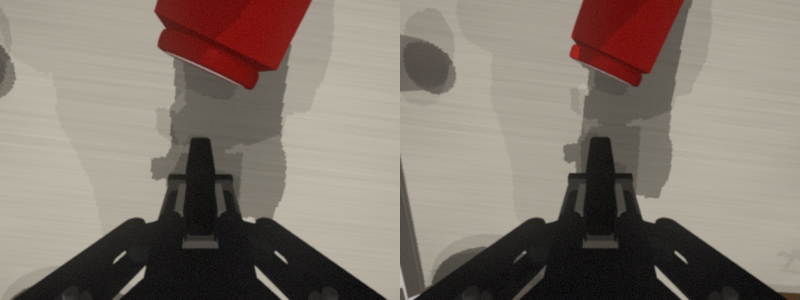

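The two frames (before and after the lift) show the handle at (200,185) unchanged in the fingers, so there is no visible sag. I'll carry it to in front of the peg and check with the fixed cameras.

```bash
python3 - <<'E'
from h import *;from lp import *
from workcell import *
movel(L(GX,0,GZ+82),max_speed=100)
movep(T(-195,208.5),Rt(HX,1));wait(.4)
s=read_state();print(s["eef_pos"],T(-195,208.5),s["finger_gap"],s["time"])
ims=[]
for n,ce in(("top",(262,200)),("scene",(300,240))):
    c=camera(n);pickle.dump(c,open(n+"1.pkl","wb"))
    E=H-195*HY;pr=proj(c,E+[0,0,215]);x0,y0=int(ce[0]-50),int(ce[1]-75)
    im=cv2.resize(c["image"][y0:y0+150,x0:x0+100],None,fx=4,fy=4,interpolation=cv2.INTER_CUBIC);ims.append(im);print(n,x0,y0,"expected eye top px",pr,"tip",proj(c,H-138*HY+[0,0,195]))
    P=cloud(c).reshape(-1,3);q=P-E;u=q@HX;v=q@HY;z=P[:,2]
    m=(u>-75)&(u<55)&(abs(v)<28)&(abs(z-180)<16);k=m.nonzero()[0];A=np.c_[u,v,np.ones(len(u))]
    for _ in range(5):
        f=np.linalg.lstsq(A[k],z[k],rcond=None)[0];k=k[abs(z[k]-A[k]@f)<2.5]
    print("top plane",f.round(3),len(k))
    m=(abs(u)<40)&(abs(v)<30)&(z>192)&(z<225);print("eye",m.sum(),u[m].mean(),v[m].mean(),np.percentile(z[m],95),u[m].min(),u[m].max())
cv2.imwrite("pics/pre.png",np.hstack(ims))
E
```

```text
[494.09781701  21.8948964  149.48539624] [494.04087555  22.27730789 149.5       ] 17.11995676013628 14.925
top 212 125 expected eye top px [264.9894922  189.83955523] tip [247.27625962 190.40939798]
top plane [-1.57000e-01  1.30000e-02  1.75793e+02] 43<stdin>:16: RuntimeWarning: Mean of empty slice.
  ret = ret.dtype.type(ret / rcount)
Traceback (most recent call last):
IndexError: index -1 is out of bounds for axis 0 with size 0
```

```bash
python3 - <<'E'
from h import *;from lp import *
from workcell import *
s=camera("scene");pickle.dump(s,open("scene1.pkl","wb"));t=pickle.load(open("top1.pkl","rb"))
E=H-195*HY;print("eye px",proj(s,E+[0,0,211.7]),"tip",proj(s,H-138*HY+[0,0,195]))
P=cloud(s).reshape(-1,3);q=P-E;u=q@HX;v=q@HY;z=P[:,2]
m=(u>-75)&(u<55)&(abs(v)<28)&(abs(z-178)<20);k=m.nonzero()[0];A=np.c_[u,v,np.ones(len(u))]
for _ in range(6):
    f=np.linalg.lstsq(A[k],z[k],rcond=None)[0];k=k[abs(z[k]-A[k]@f)<3]
print("top plane",f.round(3),len(k))
m=(abs(u)<40)&(abs(v)<30)&(z-(A@f)>12)&(z<230);print("eye",m.sum(),P[m].mean(0) if m.any() else"",u[m].mean(),v[m].mean(),z[m].max(),u[m].min(),u[m].max())
a=cv2.resize(s["image"][180:300,230:400],None,fx=3.5,fy=3.5,interpolation=cv2.INTER_CUBIC)
b=cv2.resize(t["image"][150:270,200:257],None,fx=3.5,fy=3.5,interpolation=cv2.INTER_CUBIC)
cv2.imwrite("pics/pre.png",np.hstack([a,b]))
E
```

```text
eye px [294.61429742 217.37183784] tip [314.8360969  218.15580647]
top plane [-6.90000e-02 -1.00000e-03  1.74001e+02] 486
eye 43 [598.99716237  14.93464738 200.7691629 ] 7.211581643445814 -0.5097988786561686 211.84369115542063 -17.240392968910005 23.83742661842676
```

View pics/pre.png

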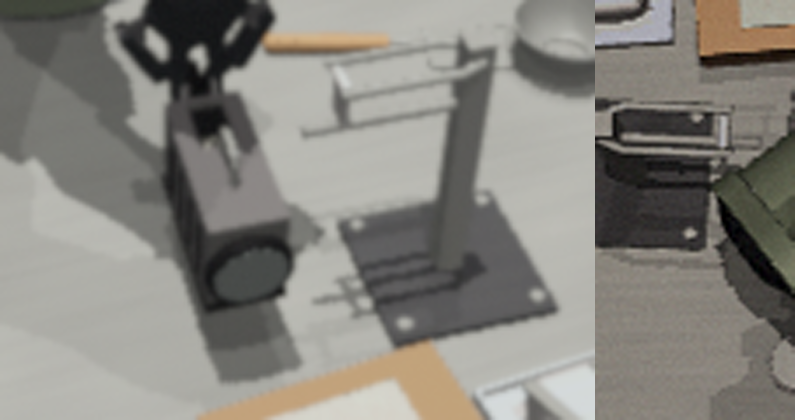

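The scene view shows the lantern held with its eye at (231,160) in the crop, and the peg tip at (305,132). It has sagged 0.07 rad nose-down, so I'll level the tool, re-measure, and insert if it's good.

```bash
cat >> h.py <<'E'
def chk(s,E,HX,HY,zt=180):
    P=cloud(s).reshape(-1,3);q=P-E;u=q@HX;v=q@HY;z=P[:,2]
    m=(u>-75)&(u<55)&(abs(v)<28)&(abs(z-zt)<18);k=m.nonzero()[0];A=np.c_[u,v,np.ones(len(u))]
    for _ in range(6):
        f=np.linalg.lstsq(A[k],z[k],rcond=None)[0];k=k[abs(z[k]-A[k]@f)<3]
    m=(abs(u)<35)&(abs(v)<20)&(z-(A@f)>12)&(z<230);return f,m.sum(),u[m].min(),u[m].max(),v[m].mean(),z[m].max()
E
python3 - <<'E'
from h import *;from lp import *
from workcell import *
R=Rt(HX,1,.069)
movel(T(-195,208.5),frame=R,max_speed=60);wait(.2)
f,n,a,b,v,zm=chk(camera("scene"),H-195*HY,HX,HY);print(f.round(3),n,a,b,v,zm)
if abs(f[0])<.03 and abs(f[2]-179.5)<4:
    f0=read_state()["ft_force"]
    g=movel(T(-66,208.5),max_speed=60,guard=6);s=read_state();wait(.3)
    print(g,"hook y",(s["eef_pos"]-H)@HY,s["ft_force"]-f0,s["time"],s["finger_gap"])
    c=camera("scene");pickle.dump(c,open("scene2.pkl","wb"))
    cv2.imwrite("pics/ins.png",cv2.resize(c["image"][170:300,270:400],None,fx=4.5,fy=4.5,interpolation=cv2.INTER_CUBIC))
E
```

```text
[-8.00000e-02 -3.00000e-03  1.72403e+02] 40 -17.929894819497576 20.004820852824984 -0.07137678791452258 208.72953348072156
```

```bash
ls pics
```

```text
crop1.png
pre.png
scene0.png
top0.png
w1.png
w1c.png
w2.png
w3c.png
w4.png
w45.png
w5.png
```

```bash
python3 - <<'E'
from h import *;from lp import *
from workcell import *
s=read_state();print(s["time"],s["eef_pos"],np.round(s["tool_rot"],3).tolist(),np.round(Rt(HX,1,.069),3).tolist(),s["finger_gap"])
c0=pickle.load(open("scene0.pkl","rb"));O0=np.array([585.5,-240,0]);print("table",[np.round(x,3) for x in chk(c0,O0,X,Y,98)])
print("now",[np.round(x,3) for x in chk(camera("scene"),H-195*HY,HX,HY,176)])
E
```

```text
15.525 [494.32569868  22.30799878 149.43854159] [[-0.996, 0.065, 0.068], [0.065, 0.998, -0.004], [-0.068, 0.0, -0.998]] [[-0.996, 0.065, 0.069], [0.065, 0.998, -0.004], [-0.069, -0.0, -0.998]] 17.145279198410496
table [array([ 5.00000e-03, -4.00000e-03,  1.00282e+02]), np.int64(42), np.float64(-16.792), np.float64(18.789), np.float64(-0.067), np.float64(137.619)]
now [array([-8.30000e-02, -1.00000e-03,  1.72207e+02]), np.int64(42), np.float64(-17.204), np.float64(21.092), np.float64(-0.079), np.float64(209.147)]
```

```bash
python3 - <<'E'
from h import *;from lp import *
from workcell import *
print
ez=218.5
movel(T(-195,ez),max_speed=40);movel(T(-165,ez),max_speed=40);wait(.1)
f,n,a,b,v,zm=chk(camera("scene"),H-165*HY,HX,HY,182);print(f.round(3),n,a,b,v,zm)
under=(f[2]-2.2+28.5+zm-2.2-6.5)/2;print("underside",under)
if abs(f[0])<.13 and 195<under<218:
    ez+=209.5-under
    movel(T(-165,ez),max_speed=40)
    f0=read_state()["ft_force"]
    g=movel(T(-66,ez),max_speed=50,guard=6);s=read_state();wait(.3)
    print(g,"hook y",(s["eef_pos"]-H)@HY,ez,s["ft_force"]-f0,s["time"],s["finger_gap"])
    c=camera("scene");pickle.dump(c,open("scene2.pkl","wb"))
    print([np.round(x,3) for x in chk(c,H+((s["eef_pos"]-H)@HY)*HY,HX,HY,182)])
    cv2.imwrite("pics/ins.png",cv2.resize(c["image"][170:300,270:400],None,fx=4.5,fy=4.5,interpolation=cv2.INTER_CUBIC))
E
```

```text
[-8.00000e-02 -5.00000e-03  1.82339e+02] 44 -17.88704386317508 19.295623463792804 -0.7548893978669947 218.48539812662352
underside 209.21214736189447
False hook y -66.24481321382751 218.78785263810553 [ 0.30422008 -0.65973173 -0.44870175] 19.4083 17.009906362082578
[array([-9.00000e-02, -4.00000e-03,  1.82739e+02]), np.int64(78), np.float64(-19.117), np.float64(19.601), np.float64(-0.283), np.float64(219.594)]
```

View pics/ins.png

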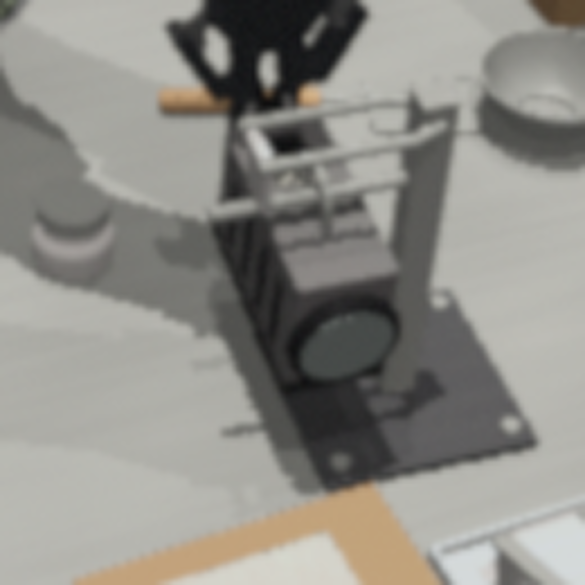

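The eye at (325,195) is on the peg, well inside the flap at (258,155). I'll check numerically that the flap is down, then lower the lantern and release.

```bash
cat >> h.py <<'E'
def flap(c,H,HX,HY):
    P=cloud(c).reshape(-1,3);q=P-H;u=q@HX;v=q@HY;z=P[:,2];o=[]
    for z0 in range(206,240,6):
        m=(abs(u-2)<12)&(v>-118)&(v<-60)&(z>=z0)&(z<z0+6);o.append((z0,int(m.sum()),round(float(np.median(v[m])),1) if m.any() else None))
    return o
E
python3 - <<'E'
from h import *;from lp import *
from workcell import *
for n in("scene0","scene2"):print(n,flap(pickle.load(open(n+".pkl","rb")),H,HX,HY))
f0=read_state()["ft_force"]
p=read_state()["eef_pos"]
g=movel(p-[0,0,13],max_speed=25,guard=4);s=read_state();print(g,s["eef_pos"]-p,s["ft_force"]-f0,s["time"])
c=camera("scene");pickle.dump(c,open("scene3.pkl","wb"));print("low",flap(c,H,HX,HY));print([np.round(x,3) for x in chk(c,H-66*HY,HX,HY,175)])
E
```

```text
scene0 [(206, 7, -107.4), (212, 4, -107.1), (218, 7, -106.7), (224, 5, -107.5), (230, 4, -107.1), (236, 1, -108.0)]
scene2 [(206, 10, -106.5), (212, 17, -68.1), (218, 10, -106.7), (224, 8, -107.5), (230, 5, -107.7), (236, 1, -107.5)]
True [  0.20185341  -0.07117275 -11.48572934] [ 2.02561742 -0.0613368   9.34334664] 20.2167
low [(206, 19, -68.1), (212, 9, -106.9), (218, 8, -107.3), (224, 4, -106.7), (230, 4, -107.5), (236, 0, None)]
[array([-6.70000e-02, -5.00000e-03,  1.73146e+02]), np.int64(81), np.float64(-18.426), np.float64(20.095), np.float64(-0.545), np.float64(209.723)]
```

```bash
python3 - <<'E'
from h import *;from lp import *
from workcell import *
s=read_state();p=s["eef_pos"];z=s["tool_rot"][:,2]
movel(p+[0,0,1],max_speed=20);open_gripper();wait(.5)
p=read_state()["eef_pos"];movel(p-90*z,max_speed=60);movel(p-170*z,max_speed=150);wait(2.5)
for n in range(2):
    c=camera("scene");print("flap",flap(c,H,HX,HY),[np.round(x,3) for x in chk(c,H-66*HY,HX,HY,175)],read_state()["time"]);wait(.4)
a=pickle.load(open("scene0.pkl","rb"));d=(np.abs(cloud(a)-cloud(c)).max(-1)>12).astype(np.uint8);d=cv2.morphologyEx(d,cv2.MORPH_OPEN,np.ones((4,4)))
print(cv2.connectedComponentsWithStats(d)[2].tolist())
E
```

```text
flap [(206, 22, -67.9), (212, 5, -106.7), (218, 8, -107.2), (224, 4, -107.5), (230, 4, -107.4), (236, 2, -108.3)] [array([1.70000e-02, 2.00000e-03, 1.73194e+02]), np.int64(85), np.float64(-15.826), np.float64(21.11), np.float64(-0.21), np.float64(209.515)] 26.5667
flap [(206, 17, -68.2), (212, 8, -107.0), (218, 6, -107.3), (224, 7, -106.8), (230, 6, -106.7), (236, 0, None)] [array([1.10000e-02, 8.00000e-03, 1.73367e+02]), np.int64(83), np.float64(-15.094), np.float64(21.961), np.float64(-0.534), np.float64(209.404)] 27.0167
[[0, 0, 560, 420, 209458], [0, 0, 95, 172, 7931], [142, 0, 115, 129, 6787], [263, 0, 106, 153, 7406], [251, 80, 17, 47, 383], [253, 94, 5, 5, 24], [232, 125, 4, 6, 24], [321, 205, 5, 11, 54], [331, 208, 15, 6, 68], [320, 215, 41, 47, 1446], [188, 239, 41, 68, 1619]]
```

The lantern hangs level and still, the flap is shut, and nothing else has moved: the only changes are the arm, the lantern's old place and the hook. I'll let any swing die out and hand in.

```bash
python3 -c "
from workcell import *
wait(3);print(finish_job())"
```

```text
the job is handed in; nothing more can be done
None
```

The job is handed in at about 30 s: the lantern was switched fully on while standing on the table and now hangs freely and level on the peg, with the flap shut behind its eye and the other things left where they were.

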